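# Lock the pack holder's telescoping arm

## Robot

A 6-joint arm with a two-finger parallel gripper is mounted at the origin on the work surface. World frame = base frame: x ahead of the robot, y to its left, z up, the work surface at z = 0. Lengths are in m, angles in degrees, forces in N, time in s.
With the tool pointing down it reaches from about 0.375 to 0.9 m from the base axis. Payload 3.1 kg.
Tool frame: the origin (TCP) lies on the centre line of the jaws, within the pads' length; the fingertips stand 17 mm ahead of it and the grasp point (between the pads) lies 2 mm behind it; z points along the fingers, y is the line along which they close (so a half turn about z gives the same grasp; the last joint's range is limited). The gripper opens to 87 mm and grips with 3 to 60 N. Pads are 19 mm wide; open, the fingers measure 117 mm over their backs; the gripper's body (75 mm by 190 mm) begins 51 mm behind the grasp point.
Start: joints at [-79.326, 30.224, 82.088, -0, 67.689, -10.227], TCP at [0.223, -0.584, 0.24] pointing down, gripper open.
Joint ranges: [-176.69, 176.69], [-43.24, 126.21], [12.49, 139.97], [-82, 262], [0, 151.66], [-163.58, 163.58]. Speed limits (degrees/s): [159.86, 159.86, 180, 180, 180, 180].

## Interface

Orientations are given as a 3x3 rotation matrix whose columns are the frame's x, y, z axes.
In Python, from rig import bot, imaging, finder gives the robot as it stands. The module is installed in compiled form; this text tells all that it offers.
- The arm moves only by the tool play_rows, never from a script. Its argument "motion" is a list that holds one entry, the list of rows, each a list of 6 numbers: the shift along the tool's x, y, z in parts of the range, where 1.0 means 0.6 m, then the turn, a rotation vector about the tool's x, y, z in shares of 60 degrees (1.0 is 60 degrees). In form: [[[dx, dy, dz, wx, wy, wz], ...]]. A call has 1 to 8 rows; each row is the pose to reach, as a shift and turn from the pose commanded when the call began, along the tool's axes at that moment; what a row does not reach only later rows make up. A row lasts 1/12 s, in which the tool goes at most 41.7 mm and 7.16 degrees, less where a joint would pass 70% of its speed; a pose out of reach is approached as far as the arm can. No shift or turn number may pass 1 either way. A call with a gripper value outside its range is refused whole. "fingers" is the finger opening in m, from 0 to 0.087, set as the call begins (left out, the last holds). The fingers move at their own pace and stop on an object; the grip force is fixed at half the most. Time passes only in rows, so rows that repeat a pose let the fingers close. It gives the time, the measured TCP pose, the force, the opening and the grip force at its end, in the units of the state.
- bot.read_state(): the state, without advancing time (a new reading comes with each control period).
- imaging.capture(name): name is "scene" or "top" or "wrist"; returns a dict with "frame" (480x640x3 uint8, red, green, blue), "camera_matrix" (3x3 intrinsics, pixels), "R" (3x3) and "t" (3): a world point X has camera coordinates R X + t. Camera axes: x right, y down, z forward; pixel columns grow to the right and rows downward; lengths in m; the calibration is good to about 2 mm. A picture is of the moment at which its call begins. There is no depth.
- bot.hand_in(): hands the job in; it is judged then, once.
Trained networks look in the newest picture that a camera, given by its name, has taken for a name from the list of things; names that differ only in an ending like _2 or _b are one class to them, and where a whole thing is asked for, a point or a joint stands for the part that bears it (a point fixed in the world has none). Each returns a list of dicts, best first, with "confidence" (0 to 1); they miss things now and then, are a little off and sometimes report something else, mostly with a low value. They report only what shows in the picture. A call takes as long as a camera call.
- finder.recognise(camera, name): "at" ([x, y, z] in m, in world coordinates, good to about 4 mm: the middle of the surface that is visible of it).
- finder.outline_of(camera, name): "pixels" (480x640 bool, what is visible of it).
The state is a dict: "time_s": time; "joint_positions": joint angles; "qvel": joint speeds; "tau": joint torques, N m; "position": TCP position; "tcp_rot": TCP orientation; "force": force on the tool from outside, world axes, zero at the start; "moment": the same for the moment, N m; "opening": opening from 0.0 (shut) to 1.0 (fully open); "grasp_force": force on a finger pad.
Only numpy, scipy, OpenCV 4.12 (cv2) and the standard library are available. Lean on these libraries where they do the work, as an engineer would, in place of code of your own. Each camera call takes 0.05 s, during which the arm holds its last target. There are 200 camera calls.

## Task

Shut the battery-pack holder's telescoping arm: squeeze the red spring button flush with the steel bar, slide the bar into the guide so that the button goes under the lip, then keep pushing the bar in gently until the button pops out into the hole in the yellow plate and locks. Do not force it: never jam the bar hard against the guide, neither on the way in nor when the button stops it. Leave the other things on the bench where they are and let go of the bar.

Things in the scene. Friction and masses are not known exactly. Their poses are not given: they have to be found in the camera images.
- guide: Fixed bench holder: dark steel base plate 370 x 90 x 12 mm (x -185 to 185) with an aluminium guide channel from x = 0 (mouth) to x = 150 mm. Origin on the mat below the mouth's centre; x = the way the bar is pushed in, y away from the button side, z up. Channel inside 22 mm wide (y +-11) for a 20 mm bar, walls 48 mm high, outer faces y = -21 and 21 mm.
- mouth (a point): Centre of the channel's mouth on the bar's axis, 36 mm above the mat. Two blue straps bridge the channel's top at x = 12 to 26 and 135 to 149 mm past the mouth, their tops 54 mm above the mat. Fingers beside the bar cannot pass the mouth, so squeeze only the rear half of the button: its front half can then slide under the lip while held. More than 25 N of the bar against the guide is too hard.
- lip (a point): Top outer corner area of the channel's wall on the button (-y) side, at the mouth, 48 mm above the mat. The first 45 mm of this wall is a plain square-edged lip (y -11 to -19 mm) that the button must pass under. Beyond it a yellow adjustable plate has the only hole, 23 mm long, 18 mm high. The plate's place is not reported: hole centre 58 to 102 mm past the mouth; find it by feel or sight.
- rail_end (a point): Outer end of the rail in front of the mouth (top face, 24 mm above the mat), on which the bar rides. The rail is 14 mm wide, narrower than the bar, so fingers can straddle the bar; beside it there is only the 12 mm base plate.
- bar: Loose steel bar 0.18 to 0.33 kg, 200 mm long, 20 wide (y), 24 high (z), lying level on the rail, leading end already in the channel. Origin: on its axis (36 mm above the mat) at the button's centre. x along the bar towards the channel; it reaches from x = -110 to 90 mm. At the tail an upright orange jaw plate, x -118 to -110, 36 mm wide, from 12 below to 34 above the axis.
- button_face (a point): Middle of the red spring button's outer face, on the bar's -y side: 18 mm long (along the bar), 12 high, square ends. Out: 6 mm proud, blocked by the lip; flush or nearly so it passes. Spring 1.2 N at first, 3.5 N flush. Under the lip it stays pressed and rubs: about 3 to 8 N to push the bar. At the hole it springs out and stops the bar dead both ways, with 2.5 mm of play either way.
- button (a joint): How far the button is pressed in, m: 0 = fully out, 0.006 = flush with the bar's side, 0.007 = end of travel.
- jaw_back (a point): Middle of the back face (away from the channel) of the orange jaw plate at the bar's tail, 47 mm above the mat: the place to push the bar from behind.
- pack_a: Loose blue battery pack 63 x 55 mm, 18 mm high, bystander. Origin: centre of underside.
- pack_b: A second blue battery pack, the same size, bystander. Origin: centre of underside.
- caliper: Loose digital caliper lying flat, 230 mm long along its x, 60 mm wide at the jaws, 10 mm high, bystander.
- phone: Loose black phone 150 x 72 mm, 8 mm thick, bystander. Origin: centre of underside.
- spare_bar: Loose spare bar 175 mm long with a black jaw and no button, 35 mm high, not used: bystander. Origin: underside.
- spray_can: Loose upright can 56 mm in diameter, 150 mm high, bystander. Origin: centre of underside.
- parts_tray: Loose grey two-part tray 120 x 160 mm, 35 mm high, bystander. Origin: centre of underside.
- screwdriver: Loose screwdriver lying flat, bystander.

How it is judged:
By the outcome, as a careful person would: the job done as asked, in the order asked, and still so for the second after the job is handed in, with the robot touching nothing.
It also fails if it takes over 54 s, if anything falls off the work surface, if the arm or the gripper's body presses on something with over 40 N, if the wrist force passes 120 N, or if a joint passes its speed limit or range.

## Working session

There is one attempt and no reset: what is moved stays moved. The work goes in short steps, Python scripts to look and compute and a tool call to move; the robot and the scene stay as the last step left them, time stands still between calls to the robot, and variables do not carry over. Pictures are saved under pics/ and viewed, at most 10 in all, crops included, and the job is handed in when it is done.

Besides the shell and the picture viewer there is one more tool, called as name(argument=value, ...), one argument or row to a line, values as JSON. play_rows: Moves the arm, as the interface text tells. Its arguments: {"type":"object","properties":{"motion":{"type":"array"},"fingers":{"type":"number"}},"required":["motion"]}

```bash
mkdir -p pics; python3 - <<'E'
from rig import bot, imaging, finder
import cv2,numpy as np
s=bot.read_state();print(s['time_s'],s['position'],np.round(s['tcp_rot'],3).tolist(),s['force'],s['opening'])
for c in ['scene','top']:
    d=imaging.capture(c);cv2.imwrite(f'pics/{c}0.png',d['frame'][:,:,::-1])
    for n in ['mouth','lip','rail_end','bar','button_face','jaw_back','guide']:
        try:
            r=finder.recognise(c,n);print(c,n,[(np.round(q['at'],4).tolist(),round(q['confidence'],2)) for q in r[:2]])
        except Exception as e: print(c,n,e)
E
```

```text
0.0 [ 0.22286731 -0.58317213  0.23857282] [[0.934, 0.357, -0.0], [0.357, -0.934, 0.002], [0.0, -0.002, -1.0]] [-0.38514102 -0.51770736 -0.56322083] 0.9997496630895119
scene mouth [([0.4762, 0.102, 0.0108], 0.78)]
scene lip [([0.4707, 0.1022, 0.0114], 0.6)]
scene rail_end [([0.4749, 0.1074, 0.0104], 0.77)]
scene bar [([0.4529, -0.0597, 0.0464], 0.93)]
scene button_face []
scene jaw_back [([0.4513, -0.0542, 0.0464], 0.56)]
scene guide [([0.4747, 0.1032, 0.011], 0.62), ([0.7598, 0.2236, 0.0976], 0.54)]
top mouth [([0.4563, 0.0495, 0.0113], 0.57)]
top lip [([0.459, 0.0544, 0.0164], 0.62), ([0.4505, 0.387, 0.0181], 0.45)]
top rail_end [([0.4513, 0.0518, 0.01], 0.6)]
top bar [([0.4466, -0.0508, 0.0478], 0.73), ([0.4533, 0.054, 0.0088], 0.27)]
top button_face [([0.4478, -0.0493, 0.0452], 0.51)]
top jaw_back [([0.4504, -0.0499, 0.0443], 0.75), ([0.7394, 0.1923, 0.141], 0.5)]
top guide [([0.4492, 0.0569, 0.0111], 0.73)]
```

View pics/scene0.png

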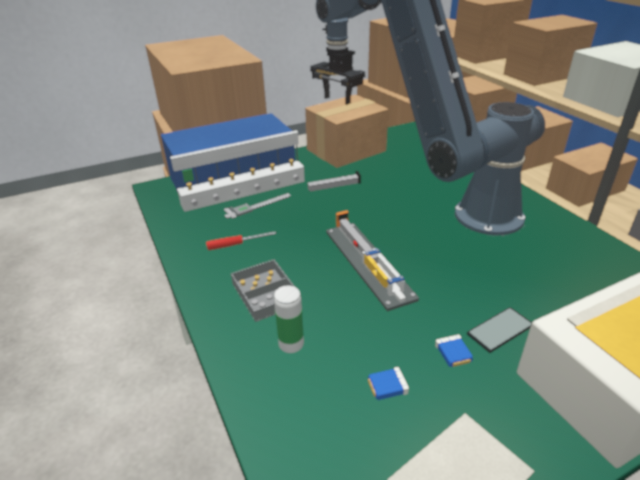

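View pics/top0.png

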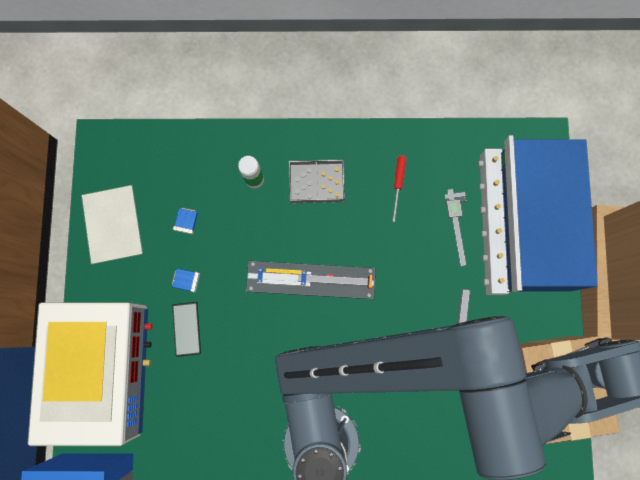

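The scene view shows the guide near (370,262), with the orange jaw at (343,215) and clutter well clear of it. In the top view the guide spans columns 247–375 and rows 262–298. The jaw is at (371,282), the button is a red dot at (330,276) on the upper (+X) side, and the yellow plate is at about (283,271). The push direction is therefore roughly +Y.

```bash
cat > h.py <<'E'
import numpy as np,cv2
def ray(d,uv,z):
    K,R,t=d['camera_matrix'],np.array(d['R']),np.array(d['t'])
    v=R.T@np.linalg.solve(K,[uv[0],uv[1],1.]); c=-R.T@t
    return c+v*(z-c[2])/v[2]
def proj(d,X):
    p=np.array(d['camera_matrix'])@(np.array(d['R'])@np.array(X)+d['t']);return p[:2]/p[2]
E
python3 - <<'E'
from rig import imaging,finder
from h import *
d=imaging.capture('top')
m=finder.outline_of('top','guide')
m2=finder.outline_of('top','bar')
M=m[0]['pixels'].copy()
if m2: M|=m2[0]['pixels']
print(m[0]['confidence'],M.sum())
c=cv2.convexHull(np.argwhere(M)[:,::-1].astype(np.float32))
r=cv2.minAreaRect(c);print(r)
for p in cv2.boxPoints(r): print(p,ray(d,p,.012))
f=d['frame'].astype(int)
red=(f[:,:,0]>150)&(f[:,:,1]<70)&(f[:,:,2]<80)
ora=(f[:,:,0]>180)&(f[:,:,1]>70)&(f[:,:,1]<150)&(f[:,:,2]<80)
yel=(f[:,:,0]>180)&(f[:,:,1]>150)&(f[:,:,2]<100)
for n,k,z in [('red',red,.04),('ora',ora,.07),('yel',yel,.05)]:
    k=k.copy();k[:255]=0;k[302:]=0;k[:,:245]=0;k[:,378:]=0
    a=np.argwhere(k)[:,::-1]
    if len(a):print(n,len(a),a.mean(0),a.min(0),a.max(0),ray(d,a.mean(0),z))
E
```

```text
0.73 4001
((309.8465576171875, 279.608642578125), (129.18844604492188, 33.177940368652344), 3.3664603233337402)
[244.38965 292.3759 ] [0.41752986 0.22053489 0.012     ]
[246.33795 259.25522] [0.51372232 0.21693246 0.012     ]
[375.30347 266.8414 ] [ 0.49104702 -0.15734632  0.012     ]
[373.35516 299.96207] [ 0.39542667 -0.15030654  0.012     ]
ora 11 [358.63636364 281.18181818] [329 274] [371 287] [ 0.44399768 -0.10537159  0.07      ]
yel 149 [295.41610738 272.10738255] [266 269] [371 286] [0.47179639 0.07185076 0.05      ]
```

Units first: shifts go in shares of 0.6 m and turns go in shares of 60 degrees. So -0.208 m / 0.6 = -0.3467, 0.05 m / 0.6 = 0.0833, -56 degrees / 60 = -0.9333.

play_rows(
  motion=[
    [[0.0417,-0.0433,0,0,0,-0.1167],[0.0833,-0.0867,0,0,0,-0.2333],[0.125,-0.13,0,0,0,-0.35],[0.1667,-0.1733,0,0,0,-0.4667],[0.2083,-0.2167,0,0,0,-0.5833],[0.25,-0.26,0,0,0,-0.7],[0.2917,-0.3033,0,0,0,-0.8167],[0.3333,-0.3467,0,0,0,-0.9333]],
  ],
)

```text
time_s: 1.62
position: [0.3361, -0.3167, 0.2398]
tcp_rot: [[0.221, 0.975, 0.0], [0.975, -0.221, -0.0], [-0.0, 0.001, -1.0]]
force: [1.7, 0.4, 0.3]
opening: 0.999
grasp_force: 0.0
```

Scaled: 0.27 m / 0.6 = 0.45, 0.24 m / 0.6 = 0.4, -9.4 degrees / 60 = -0.1567.

play_rows(
  motion=[
    [[0.0667,0.01,0,0,0,-0.05],[0.1333,0.02,0,0,0,-0.1],[0.2,0.03,0,0,0,-0.1567],[0.2667,0.04,0,0,0,-0.1567],[0.3333,0.05,0,0,0,-0.1567],[0.4,0.06,0,0,0,-0.1567],[0.45,0.07,0,0,0,-0.1567],[0.45,0.07,0,0,0,-0.1567]],
  ],
)

```text
time_s: 2.28
position: [0.439, -0.0602, 0.2399]
tcp_rot: [[0.059, 0.998, 0.002], [0.998, -0.059, 0.002], [0.002, 0.002, -1.0]]
force: [-0.2, -0.2, 0.0]
opening: 1.0
grasp_force: 0.0
```

```bash
python3 - <<'E'
from rig import bot,imaging,finder
from h import *
d=imaging.capture('wrist');cv2.imwrite('pics/w1.png',d['frame'][:,:,::-1])
s=bot.read_state();print(s['position'],np.round(s['tcp_rot'],4).tolist(),s['joint_positions'])
print('cam',-np.array(d['R']).T@d['t'],np.round(d['R'],3).tolist(),d['camera_matrix'][0])
for n in ['guide','bar','button_face','jaw_back','mouth']:
    print(n,[(np.round(q['at'],4).tolist(),round(q['confidence'],2)) for q in finder.recognise('wrist',n)[:2]])
o=np.array([.454,.032,0]);ex=np.array([.058,.998,0]);ey=np.array([-.998,.058,0])
for p in [(0,0,.048),(-.185,-.045,.012),(-.185,.045,.012),(0,-.045,.012),(.15,0,.048)]:
    print(p,proj(d,o+p[0]*ex+p[1]*ey+[0,0,p[2]]))
E
```

```text
[ 0.4383516  -0.06240749  0.23977898] [[0.0588, 0.9983, 0.0007], [0.9983, -0.0588, -0.0002], [-0.0001, 0.0007, -1.0]] [-2.26252934e+01  1.61899965e+01  1.07158193e+02  7.24693230e-03
  5.66130084e+01 -1.92601522e+01]
cam [0.44340755 0.02172022 0.3854026 ] [[0.998, -0.059, 0.002], [-0.057, -0.953, 0.297], [-0.016, -0.297, -0.955]] [364.48989493   0.         322.32528057]
guide [([0.4587, 0.0255, 0.0137], 0.62)]
bar [([0.4451, -0.0464, 0.0476], 0.71)]
button_face [([0.4686, -0.0235, 0.0432], 0.68)]
jaw_back [([0.4504, -0.0438, 0.0514], 0.86)]
mouth [([0.4552, 0.0283, 0.0132], 0.8)]
(0, 0, 0.048) [332.840635   110.72778375]
(-0.185, -0.045, 0.012) [370.85807462 286.3966567 ]
(-0.185, 0.045, 0.012) [290.53640511 286.57901078]
(0, -0.045, 0.012) [378.12533915 111.92876433]
(0.15, 0, 0.048) [334.2613413  -99.93663363]
```

View pics/w1.png

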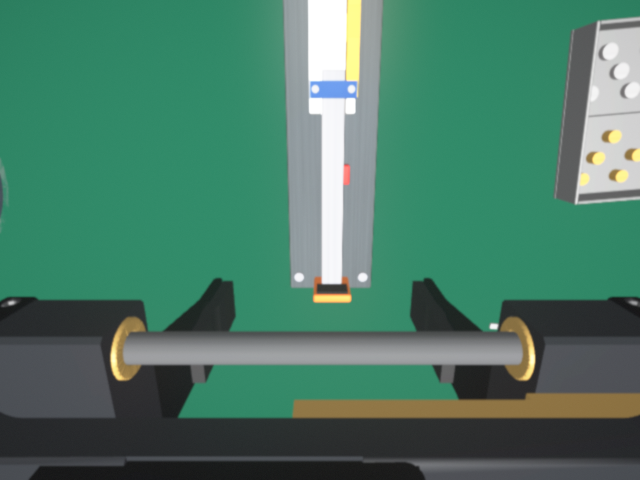

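The wrist view shows the mouth at row ~112, the base end at row 287, bar edges at columns ~322–344, the red button at (347,175), and the jaw at (332,290). This agrees with the top-view estimate to within about 1 mm. Next I'll refine those positions and look at the yellow plate in the scene view.

```bash
python3 - <<'E'
from rig import bot,imaging,finder
from h import *
d=imaging.capture('wrist');f=d['frame'].astype(int);g=cv2.cvtColor(d['frame'],cv2.COLOR_RGB2GRAY).astype(int)
s=bot.read_state();print(s['position'])
red=(f[:,:,0]>140)&(f[:,:,1]<80)&(f[:,:,2]<90);red[:140]=0;red[200:]=0
a=np.argwhere(red)[:,::-1];print('red',len(a),a.min(0),a.max(0))
for uv in [(a[:,0].max(),a[:,1].min()-.5),(a[:,0].max(),a[:,1].max()+.5)]: print(ray(d,uv,.042))
for r in [140,210,240,265]:
    row=g[r,285:380];e=np.diff(row);print(r,[(i+285.5,int(e[i])) for i in np.argsort(-abs(e))[:8]], )
for c in [315,351]:
    e=np.diff(g[95:135,c]);print('mouth col',c,[(i+95.5,int(e[i])) for i in np.argsort(-abs(e))[:4]])
o=(f[:,:,0]>170)&(f[:,:,1]>60)&(f[:,:,1]<170)&(f[:,:,2]<80);o[:260]=0;o[320:]=0
a=np.argwhere(o)[:,::-1];print('orange',a.min(0),a.max(0))
e=imaging.capture('scene');c=e['frame'][195:315,315:430]
c=cv2.resize(c,None,fx=5,fy=5,interpolation=cv2.INTER_CUBIC);cv2.imwrite('pics/s_crop.png',c[:,:,::-1])
E
```

```text
[ 0.43746535 -0.06602919  0.23955092]Traceback (most recent call last):
  File "<stdin>", line 6, in <module>
    return umr_minimum(a, axis, None, out, keepdims, initial, where)
ValueError: zero-size array to reduction operation minimum which has no identity
```

```bash
python3 - <<'E'
from rig import bot,imaging,finder
from h import *
d=imaging.capture('wrist');f=d['frame'].astype(int);g=cv2.cvtColor(d['frame'],cv2.COLOR_RGB2GRAY).astype(int)
s=bot.read_state();print(s['position'])
np.savez('w.npz',**d)
red=(f[:,:,0]>1.8*f[:,:,1])&(f[:,:,0]>1.8*f[:,:,2])&(f[:,:,0]>100);red[:130]=0;red[215:]=0;red[:,:320]=0;red[:,380:]=0
a=np.argwhere(red)[:,::-1];print('red',len(a),a.min(0),a.max(0))
for uv in [(a[:,0].max(),a[:,1].min()-.5),(a[:,0].max(),a[:,1].max()+.5)]: print(ray(d,uv,.042))
for r in [140,210,240,265]:
    row=g[r,285:385];e=np.diff(row);print(r,sorted((i+285.5,int(e[i])) for i in np.argsort(-abs(e))[:8]) )
for c in [315,318,350,353]:
    e=np.diff(g[85:135,c]);print('mouth col',c,sorted((i+85.5,int(e[i])) for i in np.argsort(-abs(e))[:5]))
o=(f[:,:,0]>170)&(f[:,:,1]>60)&(f[:,:,1]<170)&(f[:,:,2]<80);o[:250]=0;o[320:]=0;o[:,:300]=0;o[:,360:]=0
a=np.argwhere(o)[:,::-1];print('orange',a.min(0),a.max(0))
e=imaging.capture('scene');c=e['frame'][195:315,315:430]
c=cv2.resize(c,None,fx=5,fy=5,interpolation=cv2.INTER_CUBIC);cv2.imwrite('pics/s_crop.png',c[:,:,::-1])
E
```

```text
[ 0.43747741 -0.06597163  0.23955073]
red 95 [346 157] [350 176]
[ 0.46649014 -0.01502103  0.042     ]
[ 0.46565999 -0.03337398  0.042     ]
140 [(np.float64(321.5), 22), (np.float64(322.5), 45), (np.float64(323.5), 23), (np.float64(343.5), -16), (np.float64(344.5), -54), (np.float64(345.5), -19), (np.float64(376.5), -15), (np.float64(377.5), -20)]
210 [(np.float64(290.5), 18), (np.float64(322.5), 33), (np.float64(323.5), 51), (np.float64(324.5), 12), (np.float64(343.5), -38), (np.float64(344.5), -39), (np.float64(374.5), -12), (np.float64(375.5), -12)]
240 [(np.float64(291.5), 20), (np.float64(322.5), 30), (np.float64(323.5), 50), (np.float64(324.5), 12), (np.float64(342.5), -18), (np.float64(343.5), -57), (np.float64(344.5), -20), (np.float64(373.5), -14)]
265 [(np.float64(292.5), 19), (np.float64(322.5), 30), (np.float64(323.5), 43), (np.float64(324.5), 14), (np.float64(342.5), -16), (np.float64(343.5), -53), (np.float64(344.5), -25), (np.float64(372.5), -11)]
mouth col 315 [(np.float64(85.5), -20), (np.float64(88.5), 34), (np.float64(89.5), 65), (np.float64(105.5), -48), (np.float64(106.5), -30)]
mouth col 318 [(np.float64(88.5), 34), (np.float64(89.5), 65), (np.float64(104.5), -10), (np.float64(105.5), -48), (np.float64(106.5), -29)]
mouth col 350 [(np.float64(88.5), 39), (np.float64(89.5), 58), (np.float64(104.5), -24), (np.float64(105.5), -47), (np.float64(106.5), -18)]
mouth col 353 [(np.float64(88.5), 39), (np.float64(89.5), 58), (np.float64(104.5), -28), (np.float64(105.5), -52), (np.float64(106.5), -14)]
orange [316 272] [352 288]
```

View pics/s_crop.png

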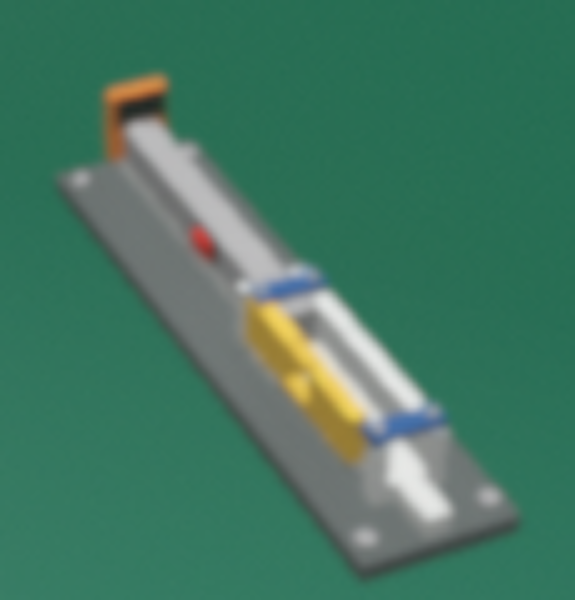

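The crop shows the button out at (203,243) and the yellow plate from (260,310) to (360,450). A bright notch at about (298,388) is probably the hole. I'll compute the geometry next.

```bash
python3 - <<'E'
from rig import imaging
from h import *
d=dict(np.load('w.npz'))
for r,a,b in [(140,322.5,344.5),(210,323.2,343.9),(240,323.2,343.5),(265,323.2,343.5)]:
    A,B=ray(d,(a,r),.048),ray(d,(b,r),.048);print(r,(A+B)/2,np.linalg.norm(A-B)*1e3)
print('mouth',ray(d,(315,105.9),.048),ray(d,(353,105.5),.048))
print('jaw back top',ray(d,(334,288.5),.070))
e=imaging.capture('scene')
o=np.array([.454,.032,0]);ex=np.array([.058,.998,0]);ey=np.array([-.998,.058,0])
for x in (0,45,58,70,80,90,102,150):
    for y,z in ((-20,36),(-20,48)):
        p=proj(e,o+x/1e3*ex+y/1e3*ey+[0,0,z/1e3]);print(x,z,(p-[315,195])*5)
E
```

```text
140 [0.45201154 0.00097077 0.048     ] 19.66872466825563
210 [ 0.4482977  -0.06300881  0.048     ] 19.593651142285015
240 [ 0.44635453 -0.09277451  0.048     ] 19.711276835670173
265 [ 0.44482188 -0.11879078  0.048     ] 20.14483923103327
mouth [0.43762956 0.03072433 0.048     ] [0.47064665 0.0288092  0.048     ]
jaw back top [ 0.44389962 -0.13387691  0.07      ]
0 36 [235.69805747 301.84816583]
0 48 [236.29270871 283.74969135]
45 36 [275.07222172 349.37180356]
45 48 [275.89897466 331.06029976]
58 36 [286.83203612 363.56560728]
58 48 [287.7302566  345.19304198]
70 36 [297.84675809 376.86010296]
70 48 [298.81281348 358.43141465]
80 36 [307.14508667 388.08295449]
80 48 [308.16908078 369.60769417]
90 36 [316.55402067 399.43930399]
90 48 [317.63727116 380.9176684 ]
102 36 [327.99353928 413.24651866]
102 48 [329.1496862  394.66951667]
150 36 [375.44494454 470.51918555]
150 48 [376.91344891 451.72444522]
```

play_rows(
  motion=[
    [[0.0133,0.005,0.0583,0,0,0],[0.0267,0.01,0.1167,0,0,0],[0.04,0.015,0.175,0,0,0],[0.0525,0.0177,0.225,0,0,0],[0.0525,0.0177,0.2417,0,0,0],[0.0525,0.0177,0.2417,0,0,0],[0.0525,0.0177,0.2417,0,0,0]],
  ],
  fingers=0.046,
)

```text
time_s: 3.37
position: [0.4502, -0.0343, 0.0941]
tcp_rot: [[0.065, 0.998, -0.001], [0.998, -0.065, 0.0], [0.0, -0.001, -1.0]]
force: [0.1, -0.2, 0.0]
opening: 0.579
grasp_force: 0.0
```

```bash
python3 - <<'E'
from rig import bot,imaging
from h import *
d=imaging.capture('wrist');s=bot.read_state();print(s['position'],s['opening'],np.round(s['tcp_rot'],4).tolist())
cv2.imwrite('pics/w2.png',d['frame'][:,:,::-1])
o=np.array(s['position']);R=np.array(s['tcp_rot'])
w=s['opening']*.087/2
for p in [(9.5/1e3,w,.017),(.0095,-w,.017),(.0095,0,.017)]: print('tip',proj(d,o+R@np.array(p)))
E
```

```text
[ 0.45084275 -0.03454534  0.0949109 ] 0.5601090573850676 [[0.0652, 0.9979, 0.0007], [0.9979, -0.0652, -0.0003], [-0.0002, 0.0008, -1.0]]
tip [374.48284565 281.4950662 ]
tip [273.56917061 281.50789711]
tip [324.0147496  281.50148308]
```

View pics/w2.png

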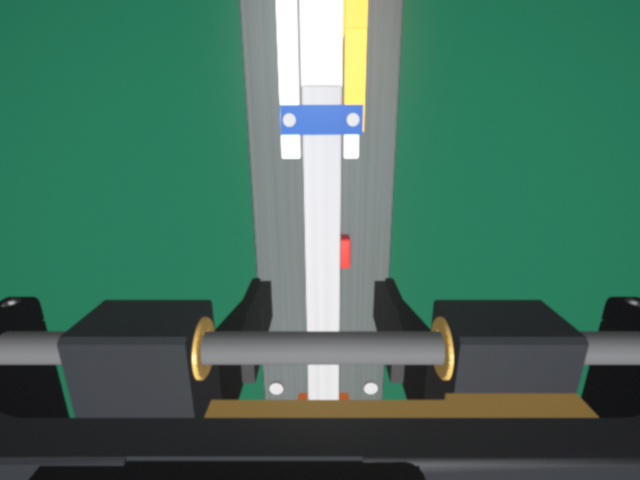

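The wrist view shows the fingers straddling the bar, the button at (345,252) just ahead of the fingertips, and the mouth at row 158. A faint line in the yellow plate at row 27 may be the hole. I'll refine from here.

```bash
python3 - <<'E'
from rig import bot,imaging
from h import *
d=imaging.capture('wrist');s=bot.read_state();print(s['position'],s['opening'],np.round(s['tcp_rot'],4).tolist())
f=d['frame'].astype(int);g=cv2.cvtColor(d['frame'],cv2.COLOR_RGB2GRAY).astype(int)
red=(f[:,:,0]>1.8*f[:,:,1])&(f[:,:,0]>1.8*f[:,:,2])&(f[:,:,0]>100);red[:200]=0;red[285:]=0;red[:,:335]=0;red[:,356:]=0
a=np.argwhere(red)[:,::-1];print(a.min(0),a.max(0))
R=np.array(s['tcp_rot']);p0=np.array(s['position'])
def T(X): return np.round(R.T@(X-p0)*1e3,1)
print('button x (tool mm)',T(ray(d,(347,a[:,1].min()-.5),.042)),T(ray(d,(347,a[:,1].max()+.5),.042)))
def edge(v,lo): 
    e=np.abs(np.diff(v));i=e.argmax();w=e[max(i-2,0):i+3];return lo+.5+(np.arange(max(i-2,0),i+3)[:len(w)]*w).sum()/w.sum()
for r in (180,210,300,320):
    A=edge(g[r,295:315],295);B=edge(g[r,330:344],330) if r>230 or r<225 else 0
    P,Q=ray(d,(A,r),.048),ray(d,(B,r),.048);print('bar',r,A,B,T((P+Q)/2),np.linalg.norm(P-Q)*1e3)
for c in (286,292,350): print('mouth',T(ray(d,(c,edge(g[140:175,c],140)),.048)))
print('seam',T(ray(d,(355,27),.048)))
E
```

```text
[ 0.45114607 -0.03461979  0.09539879] 0.5463715994707308 [[0.0652, 0.9979, 0.002], [0.9979, -0.0652, -0.0007], [-0.0005, 0.002, -1.0]]
[339 234] [348 266]
button x (tool mm) [22.5 13.6 53.4] [ 2.3 13.9 53.4]
bar 180 301.6 338.35869565217394 [53.8 -1.7 47.4] 19.367566446085032
bar 210 302.4117647058824 338.34375 [37.6 -1.5 47.4] 19.40871613395732
bar 300 304.41346153846155 337.38349514563106 [-16.3  -1.3  47.4] 19.263978091005942
bar 320 304.6862745098039 337.4433962264151 [-29.5  -1.3  47.4] 19.493546739058466
mouth [ 65.1 -19.2  47.3]
mouth [ 65.1 -16.1  47.3]
mouth [65.2 13.9 47.4]
seam [125.3  14.9  47.4]
```

Scaled: 0.061 m / 0.6 = 0.1017, 0.055 m / 0.6 = 0.0917, -0.3 degrees / 60 = -0.005.

play_rows(
  motion=[
    [[0.0017,-0.0023,0.0333,0,0,-0.005],[0.0017,-0.0023,0.0667,0,0,-0.005],[0.0017,-0.0023,0.0917,0,0,-0.005],[0.0017,-0.0023,0.1017,0,0,-0.005],[0.0017,-0.0023,0.1017,0,0,-0.005],[0.0017,-0.0023,0.1017,0,0,-0.005]],
  ],
  fingers=0.032,
)

```text
time_s: 3.97
position: [0.4499, -0.0333, 0.0344]
tcp_rot: [[0.06, 0.998, 0.002], [0.998, -0.06, -0.001], [-0.001, 0.002, -1.0]]
force: [-0.2, 0.3, -0.4]
opening: 0.368
grasp_force: 0.1
```

```bash
python3 - <<'E'
from rig import bot,imaging
from h import *
d=imaging.capture('wrist');s=bot.read_state();print(s['position'],s['opening']*87,s['force'],np.round(s['tcp_rot'],4).tolist())
cv2.imwrite('pics/w3.png',cv2.resize(d['frame'][180:480,200:460],None,fx=2,fy=2)[:,:,::-1])
E
```

```text
[ 0.44991247 -0.03328153  0.03457502] 32.150814262801255 [ 0.76959004 -0.82932866 -0.40719016] [[0.0595, 0.9982, 0.0023], [0.9982, -0.0595, -0.0007], [-0.0006, 0.0023, -1.0]]
```

View pics/w3.png

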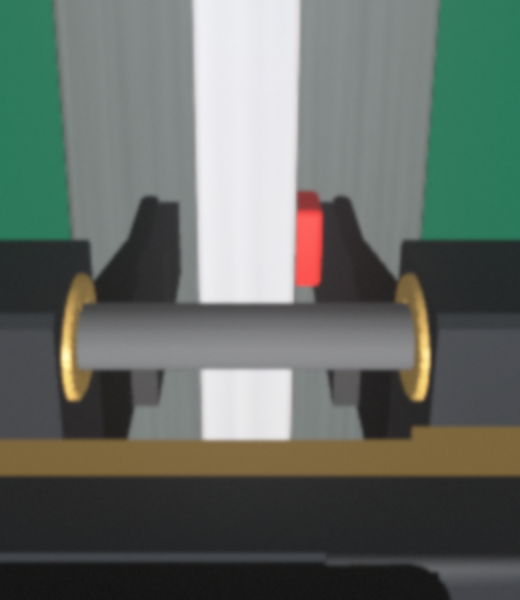

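The crop shows both fingers clear of the bar, with the button at crop (310,240) beside the right finger. I'll check the finger and button overlap in numbers.

```bash
python3 - <<'E'
from rig import bot,imaging
from h import *
d=imaging.capture('wrist');s=bot.read_state();R=np.array(s['tcp_rot']);p=np.array(s['position'])
def T(X): return np.round(R.T@(X-p)*1e3,1)
print('pos',p,s['opening']*87)
for z in (.0175,.030,.042,.048): 
    print(z,'padfront R/L',[(proj(d,p+R@np.array([.0095,y,p[2]-z]))-[200,180])*2 for y in (.016,-.016)])
for v in (190,205,286): print('red row',v,T(ray(d,(200+310/2,180+v/2),.042)))
for v in (100,270,400):
    for c in ([195,299] if v==100 else [199,296] if v==270 else [202,292]): print('bar',v,c,T(ray(d,(200+c/2,180+v/2),.048)))
for c in (180,322): print('pad face at',c,T(ray(d,(200+c/2,180+203/2),.0175)))
E
```

```text
pos [ 0.4499589  -0.03325529  0.0346662 ] 32.13608192063964
0.0175 padfront R/L [array([311.2903337 , 200.49167601]), array([179.32485535, 200.64179172])]
0.03 padfront R/L [array([316.13673103, 223.23549818]), array([174.62005983, 223.39687184])]
0.042 padfront R/L [array([321.49854732, 248.39814746]), array([169.41489205, 248.5720382 ])]
0.048 padfront R/L [array([324.49137117, 262.44327183]), array([166.50949941, 262.62417752])]
red row 190 [22.8 13.2 -7.3]
red row 205 [19.4 13.3 -7.3]
red row 286 [ 0.5 13.8 -7.3]
bar 100 195 [ 43.8  -9.5 -13.4]
bar 100 299 [ 43.8  10.1 -13.3]
bar 270 199 [  7.8  -9.5 -13.4]
bar 270 296 [  7.8  10.3 -13.3]
bar 400 202 [-23.7  -9.4 -13.3]
bar 400 292 [-23.8  10.  -13.3]
pad face at 180 [  8.9 -15.8  17.1]
pad face at 322 [ 8.8 18.6 17.2]
```

Scaled: -0.0015 m / 0.6 = -0.0025, 0.0003 m / 0.6 = 0.0005.

play_rows(
  motion=[
    [[-0.0025,0.0005,0,0,0,0],[-0.0025,0.0005,0,0,0,0],[-0.0025,0.0005,0,0,0,0]],
  ],
)

```text
time_s: 4.32
position: [0.4499, -0.0347, 0.0342]
tcp_rot: [[0.059, 0.998, 0.002], [0.998, -0.059, -0.001], [-0.001, 0.002, -1.0]]
force: [1.1, -0.3, 0.6]
opening: 0.368
grasp_force: 0.4
```

play_rows(
  motion=[
    [[0,0,0,0,0,0],[0,0,0,0,0,0],[0,0,0,0,0,0],[0,0,0,0,0,0]],
  ],
  fingers=0.017,
)

```text
time_s: 4.65
position: [0.4492, -0.0346, 0.0338]
tcp_rot: [[0.059, 0.998, 0.0], [0.998, -0.059, -0.0], [-0.0, 0.0, -1.0]]
force: [-0.4, -2.1, 3.8]
opening: 0.227
grasp_force: 30.0
```

```bash
python3 - <<'E'
from rig import bot,imaging
from h import *
d=imaging.capture('wrist')
s=bot.read_state();print(s['time_s'],s['position'],s['opening']*87,s['force'],s['moment'],s['grasp_force'])
E
```

```text
4.7 [ 0.44927881 -0.03460572  0.03380134] 19.850407625405346 [ 0.22809916 -3.23745573  5.80046697] [-0.30057538 -0.12452515 -0.03008422] 29.999760368373245
```

Scaled: 0.04 m / 0.6 = 0.0667, 0.038 m / 0.6 = 0.0633.

play_rows(
  motion=[
    [[0.005,0,0,0,0,0],[0.015,0,0,0,0,0],[0.025,0,0,0,0,0],[0.035,0,0,0,0,0],[0.045,0,0,0,0,0],[0.055,0,0,0,0,0],[0.0633,0,0,0,0,0],[0.0667,0,0,0,0,0]],
  ],
)

```text
time_s: 5.37
position: [0.4515, 0.0056, 0.0338]
tcp_rot: [[0.058, 0.998, 0.0], [0.998, -0.058, -0.001], [-0.001, 0.0, -1.0]]
force: [0.1, -5.6, 5.0]
opening: 0.23
grasp_force: 30.0
```

```bash
python3 - <<'E'
from rig import bot,imaging
from h import *
imaging.capture('wrist');d=imaging.capture('wrist');s=bot.read_state();R=np.array(s['tcp_rot']);p=np.array(s['position'])
print(s['time_s'],p,s['opening']*87,s['force'],s['moment'],s['grasp_force'],R[:,0])
def T(X): return np.round(R.T@(X-p)*1e3,1)
g=cv2.cvtColor(d['frame'],cv2.COLOR_RGB2GRAY).astype(int)
cv2.imwrite('pics/w4.png',cv2.resize(d['frame'][130:430,200:460],None,fx=2,fy=2)[:,:,::-1])
E
```

```text
5.4667 [0.4515332  0.00575067 0.03380279] 19.604275837785234 [0.82818392 0.24555402 5.44146821] [-0.00327124 -0.22923313  0.03035744] 29.999980225693434 [ 5.88342863e-02  9.98267761e-01 -6.36557001e-05]
```

View pics/w4.png

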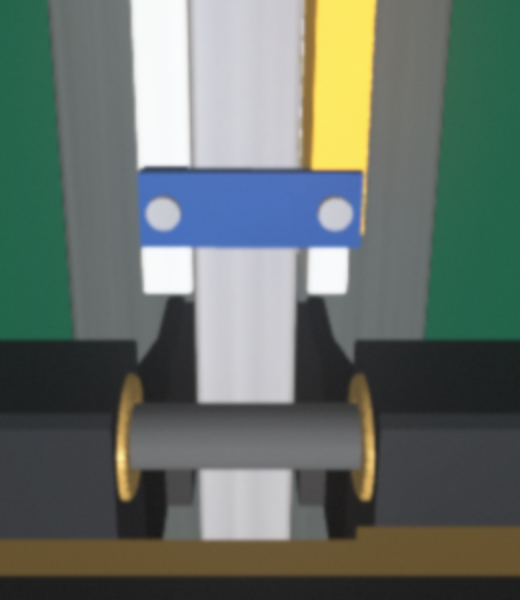

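The crop shows the bar sliding in, with the mouth edge at crop row 293 and finger fronts at about row 300. The button is fully pressed, with no red showing.

```bash
python3 - <<'E'
from rig import bot,imaging
from h import *
d=imaging.capture('wrist');s=bot.read_state();R=np.array(s['tcp_rot']);p=np.array(s['position'])
def T(X): return np.round(R.T@(X-p)*1e3,1)
for v in (292,294,295): print('mouth',T(ray(d,(365,130+v/2),.048)))
for c in (192,307): print('walls inner',T(ray(d,(200+c/2,130+285/2),.048)))
for c in (196,297): print('bar',T(ray(d,(200+c/2,130+330/2),.048)))
E
```

```text
mouth [ 25.4  16.5 -14.2]
mouth [ 24.9  16.6 -14.2]
mouth [ 24.7  16.6 -14.2]
walls inner [ 26.9 -10.3 -14.2]
walls inner [ 26.8  12.  -14.2]
bar [ 17.2  -9.8 -14.2]
bar [ 17.2  10.3 -14.2]
```

Scaled: 0.0065 m / 0.6 = 0.0108, 0.006 m / 0.6 = 0.01.

play_rows(
  motion=[
    [[0.0025,0.0005,0,0,0,0],[0.005,0.0005,0,0,0,0],[0.0075,0.0005,0,0,0,0],[0.01,0.0005,0,0,0,0],[0.0108,0.0005,0,0,0,0]],
  ],
)

```text
time_s: 5.93
position: [0.4521, 0.0116, 0.0338]
tcp_rot: [[0.059, 0.998, -0.0], [0.998, -0.059, -0.001], [-0.001, -0.0, -1.0]]
force: [-0.2, -4.8, 5.2]
opening: 0.226
grasp_force: 30.0
```

Scaled: 0.006 m / 0.6 = 0.01, 0.0045 m / 0.6 = 0.0075.

play_rows(
  motion=[
    [[0.0025,0,0,0,0,0],[0.005,0,0,0,0,0],[0.0075,0,0,0,0,0],[0.01,0,0,0,0,0]],
  ],
)

```text
time_s: 6.27
position: [0.4525, 0.0175, 0.0338]
tcp_rot: [[0.059, 0.998, -0.0], [0.998, -0.059, -0.001], [-0.001, -0.0, -1.0]]
force: [0.5, -4.1, 5.5]
opening: 0.226
grasp_force: 30.0
```

```bash
python3 - <<'E'
from rig import bot,imaging
from h import *
imaging.capture('wrist');d=imaging.capture('wrist');s=bot.read_state();R=np.array(s['tcp_rot']);p=np.array(s['position'])
print(s['time_s'],p,s['opening']*87,s['force'],s['moment'],s['grasp_force'])
g=cv2.cvtColor(d['frame'],cv2.COLOR_RGB2GRAY).astype(int)
def T(X): return np.round(R.T@(X-p)*1e3,1)
for c in (275,280,363,366,370):
    e=np.diff(g[260:330,c]);i=e.argmin();print(c,i+260.5,e[i],T(ray(d,(c,i+260.5),.048)))
E
```

```text
6.3667 [0.4525179  0.01775082 0.0338057 ] 19.782341297789806 [ 0.13460869 -2.57501088  5.58899116] [-0.39735203 -0.11193124 -0.02121464] 30.000234382459894
275 304.5 -84 [ 13.  -19.1 -14.2]
280 304.5 -84 [ 13.  -17.1 -14.2]
363 304.5 -85 [ 13.   16.1 -14.2]
366 304.5 -84 [ 13.   17.3 -14.2]
370 303.5 -66 [ 13.4  18.9 -14.2]
```

Scaled: 0.0015 m / 0.6 = 0.0025, 0.001 m / 0.6 = 0.0017.

play_rows(
  motion=[
    [[0.0017,0,0,0,0,0],[0.0025,0,0,0,0,0],[0.0025,0,0,0,0,0]],
  ],
)

```text
time_s: 6.62
position: [0.4526, 0.0191, 0.0338]
tcp_rot: [[0.059, 0.998, -0.0], [0.998, -0.059, -0.001], [-0.001, -0.0, -1.0]]
force: [-0.1, -3.8, 5.7]
opening: 0.228
grasp_force: 30.0
```

play_rows(
  motion=[
    [[0,0,0,0,0,0],[0,0,0,0,0,0],[0,0,0,0,0,0],[0,0,0,0,0,0]],
  ],
  fingers=0.046,
)

```text
time_s: 6.95
position: [0.4516, 0.0199, 0.0332]
tcp_rot: [[0.059, 0.998, -0.002], [0.998, -0.059, 0.001], [0.0, -0.002, -1.0]]
force: [-0.1, -0.3, -0.3]
opening: 0.444
grasp_force: 0.0
```

```bash
python3 - <<'E'
from rig import bot,imaging
from h import *
d=imaging.capture('wrist');s=bot.read_state()
print(s['time_s'],s['position'],s['opening']*87,s['force'],s['grasp_force'])
cv2.imwrite('pics/w5.png',cv2.resize(d['frame'][180:430,200:460],None,fx=2,fy=2)[:,:,::-1])
E
```

```text
7.0 [0.45186069 0.01981121 0.03324809] 41.87833452742681 [-0.23150801 -0.2771286   0.40005689] 0.0
```

View pics/w5.png

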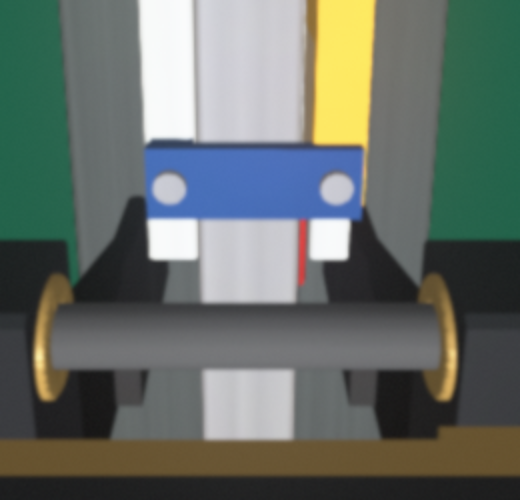

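The crop shows the released button held by the lip, as a thin red sliver at (302,255). Next I'll lift, go behind the jaw, and close the fingers.

Scaled: -0.128 m / 0.6 = -0.2133, -0.05 m / 0.6 = -0.0833.

play_rows(
  motion=[
    [[0,0,-0.05,0,0,0],[0,0,-0.1083,0,0,0],[-0.025,0,-0.1417,0,0,0],[-0.0833,0,-0.1417,0,0,0],[-0.1417,0,-0.1417,0,0,0],[-0.2,0,-0.1417,0,0,0],[-0.2133,0,-0.1417,0,0,0],[-0.2133,0,-0.1417,0,0,0]],
  ],
)

```text
time_s: 7.67
position: [0.4453, -0.1104, 0.1185]
tcp_rot: [[0.064, 0.998, 0.001], [0.998, -0.064, -0.0], [-0.0, 0.001, -1.0]]
force: [0.6, 0.5, 0.6]
opening: 0.529
grasp_force: 0.0
```

play_rows(
  motion=[
    [[0,0,0,0,0,0],[0,0,0.0167,0,0,0],[0,0,0.05,0,0,0],[0,0,0.0833,0,0,0],[0,0,0.1117,0,0,0],[0,0,0.1117,0,0,0],[0,0,0.1117,0,0,0]],
  ],
  fingers=0.0,
)

```text
time_s: 8.25
position: [0.444, -0.1062, 0.0509]
tcp_rot: [[0.057, 0.998, -0.003], [0.998, -0.057, 0.002], [0.002, -0.004, -1.0]]
force: [0.6, -0.6, -0.5]
opening: 0.084
grasp_force: 0.0
```

```bash
python3 - <<'E'
from rig import bot,imaging
from h import *
d=imaging.capture('wrist');s=bot.read_state()
print(s['time_s'],s['position'],s['opening']*87,s['force'],s['grasp_force'],np.round(s['tcp_rot'],3)[:,0])
cv2.imwrite('pics/w6.png',d['frame'][:,:,::-1])
E
```

```text
8.3 [ 0.44476918 -0.10683553  0.05161418] 4.346596143358425 [1.0314612  0.01953472 0.20314146] 0.0 [0.058 0.998 0.001]
```

View pics/w6.png

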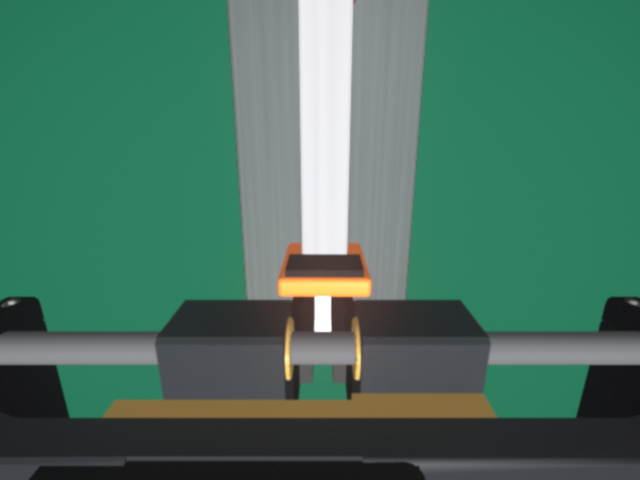

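The wrist view shows the fingers just behind the jaw (orange edge at row 288) and centred on it. Pushing gently now.

Scaled: 0.015 m / 0.6 = 0.025, 0.013 m / 0.6 = 0.0217.

play_rows(
  motion=[
    [[0.0017,0,0,0,0,0],[0.005,0,0,0,0,0],[0.0083,0,0,0,0,0],[0.0117,0,0,0,0,0],[0.015,0,0,0,0,0],[0.0183,0,0,0,0,0],[0.0217,0,0,0,0,0],[0.025,0,0,0,0,0]],
  ],
)

```text
time_s: 8.97
position: [0.4467, -0.0943, 0.052]
tcp_rot: [[0.059, 0.998, 0.002], [0.998, -0.059, -0.002], [-0.002, 0.002, -1.0]]
force: [-1.6, -5.7, 3.2]
opening: 0.005
grasp_force: 2.8
```

Scaled: 0.024 m / 0.6 = 0.04, 0.021 m / 0.6 = 0.035.

play_rows(
  motion=[
    [[0.005,0,0,0,0,0],[0.01,0,0,0,0,0],[0.015,0,0,0,0,0],[0.02,0,0,0,0,0],[0.025,0,0,0,0,0],[0.03,0,0,0,0,0],[0.035,0,0,0,0,0],[0.04,0,0,0,0,0]],
  ],
)

```text
time_s: 9.63
position: [0.448, -0.0703, 0.052]
tcp_rot: [[0.059, 0.998, 0.001], [0.998, -0.059, -0.002], [-0.002, 0.001, -1.0]]
force: [-2.4, -5.5, 3.2]
opening: 0.008
grasp_force: 2.8
```

Scaled: 0.021 m / 0.6 = 0.035, 0.02 m / 0.6 = 0.0333.

play_rows(
  motion=[
    [[0.005,0,0,0,0,0],[0.01,0,0,0,0,0],[0.015,0,0,0,0,0],[0.02,0,0,0,0,0],[0.025,0,0,0,0,0],[0.03,0,0,0,0,0],[0.0333,0,0,0,0,0],[0.035,0,0,0,0,0]],
  ],
)

```text
time_s: 10.3
position: [0.4491, -0.0491, 0.052]
tcp_rot: [[0.059, 0.998, 0.001], [0.998, -0.059, -0.001], [-0.001, 0.001, -1.0]]
force: [-2.3, -5.3, 4.0]
opening: 0.003
grasp_force: 2.9
```

```bash
python3 - <<'E'
from rig import bot,imaging
from h import *
d=imaging.capture('scene');s=bot.read_state()
print(s['time_s'],s['position'],s['force'],'b-mouth est mm',(s['position'][1]+.0967)*1e3)
o=np.array([.4545,.0300,0]);ex=np.array([.059,.998,0]);ey=np.array([-.998,.059,0])
c=d['frame'][235:300,350:410];cv2.imwrite('pics/s2.png',cv2.resize(c,None,fx=9,fy=9,interpolation=cv2.INTER_CUBIC)[:,:,::-1])
for x in (45,60,70,80,90,102): print(x,(proj(d,o+x/1e3*ex-.020*ey+[0,0,.036])-[350,235])*9)
E
```

```text
10.35 [ 0.44908063 -0.04899396  0.05197475] [-1.5289539  -4.27168647  2.77091279] b-mouth est mm 47.70604440907479
45 [174.8887745 265.5959222]
60 [199.22652473 295.06746043]
70 [215.68999241 315.00372046]
80 [232.34804389 335.17560967]
90 [249.2041494  355.58733028]
102 [269.69791626 380.40403798]
```

View pics/s2.png

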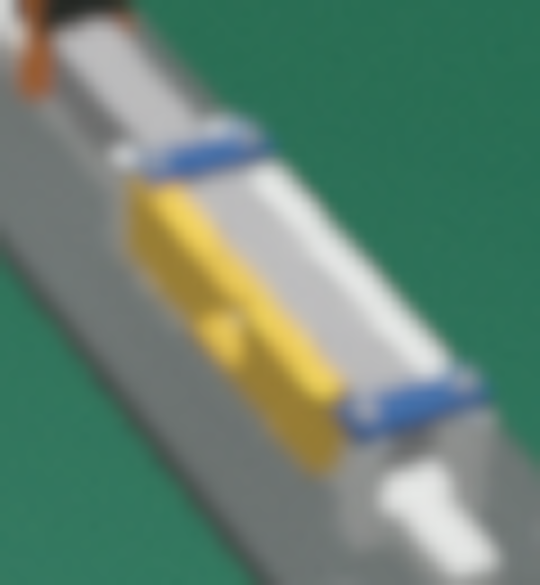

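The crop shows the bar inside and a knob on the yellow plate at (222,335), with no visible pop yet. From here I'll use small steps and watch the force.

Scaled: 0.005 m / 0.6 = 0.0083, 0.004 m / 0.6 = 0.0067.

play_rows(
  motion=[
    [[0.0017,0,0,0,0,0],[0.0033,0,0,0,0,0],[0.005,0,0,0,0,0],[0.0067,0,0,0,0,0],[0.0083,0,0,0,0,0]],
  ],
)

```text
time_s: 10.77
position: [0.4494, -0.0443, 0.052]
tcp_rot: [[0.059, 0.998, 0.001], [0.998, -0.059, -0.001], [-0.001, 0.001, -1.0]]
force: [-0.5, -4.8, 2.9]
opening: 0.007
grasp_force: 2.9
```

Scaled: 0.003 m / 0.6 = 0.005, 0.001 m / 0.6 = 0.0017.

play_rows(
  motion=[
    [[0.0017,0,0,0,0,0],[0.0033,0,0,0,0,0],[0.005,0,0,0,0,0]],
  ],
)

```text
time_s: 11.02
position: [0.4496, -0.0413, 0.052]
tcp_rot: [[0.059, 0.998, 0.001], [0.998, -0.059, -0.001], [-0.001, 0.001, -1.0]]
force: [-1.2, -6.6, 3.8]
opening: 0.006
grasp_force: 2.9
```

Scaled: 0.003 m / 0.6 = 0.005, 0.001 m / 0.6 = 0.0017.

play_rows(
  motion=[
    [[0.0017,0,0,0,0,0],[0.0033,0,0,0,0,0],[0.005,0,0,0,0,0]],
  ],
)

```text
time_s: 11.27
position: [0.4497, -0.0383, 0.052]
tcp_rot: [[0.059, 0.998, 0.001], [0.998, -0.059, -0.001], [-0.001, 0.001, -1.0]]
force: [-1.6, -6.0, 3.9]
opening: 0.004
grasp_force: 2.9
```

Scaled: 0.003 m / 0.6 = 0.005, 0.001 m / 0.6 = 0.0017.

play_rows(
  motion=[
    [[0.0017,0,0,0,0,0],[0.0033,0,0,0,0,0],[0.005,0,0,0,0,0]],
  ],
)

```text
time_s: 11.52
position: [0.4499, -0.0353, 0.052]
tcp_rot: [[0.059, 0.998, 0.001], [0.998, -0.059, -0.001], [-0.001, 0.001, -1.0]]
force: [-1.9, -4.8, 3.0]
opening: 0.005
grasp_force: 2.9
```

Scaled: 0.003 m / 0.6 = 0.005, 0.001 m / 0.6 = 0.0017.

play_rows(
  motion=[
    [[0.0017,0,0,0,0,0],[0.0033,0,0,0,0,0],[0.005,0,0,0,0,0]],
  ],
)

```text
time_s: 11.77
position: [0.4501, -0.0323, 0.052]
tcp_rot: [[0.059, 0.998, 0.001], [0.998, -0.059, -0.001], [-0.001, 0.001, -1.0]]
force: [-2.3, -5.4, 3.9]
opening: 0.003
grasp_force: 2.9
```

Scaled: 0.003 m / 0.6 = 0.005, 0.001 m / 0.6 = 0.0017.

play_rows(
  motion=[
    [[0.0017,0,0,0,0,0],[0.0033,0,0,0,0,0],[0.005,0,0,0,0,0]],
  ],
)

```text
time_s: 12.02
position: [0.4503, -0.0288, 0.0518]
tcp_rot: [[0.06, 0.998, 0.001], [0.998, -0.06, -0.001], [-0.0, 0.001, -1.0]]
force: [0.6, -2.6, 2.0]
opening: 0.006
grasp_force: 1.1
```

The force dropped, which suggests the button popped. Checking for red at the hole.

```bash
python3 - <<'E'
from rig import bot,imaging,finder
from h import *
imaging.capture('wrist');d=imaging.capture('scene');s=bot.read_state()
print(s['time_s'],s['position'],s['force'])
f=d['frame'].astype(int);o=np.array([.4545,.0300,0]);ex=np.array([.059,.998,0]);ey=np.array([-.998,.059,0])
red=(f[:,:,0]>1.8*f[:,:,1])&(f[:,:,0]>1.8*f[:,:,2])&(f[:,:,0]>90);a=np.argwhere(red[240:300,355:410])[:,::-1]+[355,240]
print(len(a),a.mean(0) if len(a) else None)
for x in (58,68,78): print(x,proj(d,o+x/1e3*ex-.016*ey+[0,0,.036]))
print([(q['at'],q['confidence']) for q in finder.recognise('scene','button_face')])
E
```

```text
12.1167 [ 0.45021136 -0.02849687  0.051696  ] [ 0.56292524 -2.49182949  0.94258957]
0 None
58 [373.14858872 266.9407027 ]
68 [374.97974428 269.14598451]
78 [376.83249426 271.37727274]
[([0.456, 0.0801, 0.046], 0.65), ([0.4743, 0.0997, 0.0129], 0.58)]
```

Scaled: 0.0015 m / 0.6 = 0.0025, 0.001 m / 0.6 = 0.0017.

play_rows(
  motion=[
    [[0.0008,0,0,0,0,0],[0.0017,0,0,0,0,0],[0.0025,0,0,0,0,0]],
  ],
)

```text
time_s: 12.42
position: [0.4501, -0.0269, 0.0516]
tcp_rot: [[0.059, 0.998, 0.0], [0.998, -0.059, -0.0], [-0.0, 0.0, -1.0]]
force: [0.2, -3.0, 2.3]
opening: 0.005
grasp_force: 1.2
```

Scaled: 0.0015 m / 0.6 = 0.0025, 0.001 m / 0.6 = 0.0017.

play_rows(
  motion=[
    [[0.0008,0,0,0,0,0],[0.0017,0,0,0,0,0],[0.0025,0,0,0,0,0]],
  ],
)

```text
time_s: 12.67
position: [0.4502, -0.0254, 0.0516]
tcp_rot: [[0.059, 0.998, 0.0], [0.998, -0.059, -0.0], [-0.0, 0.0, -1.0]]
force: [0.2, -2.6, 1.5]
opening: 0.003
grasp_force: 1.3
```

```bash
python3 - <<'E'
from rig import bot,imaging,finder
from h import *
d=imaging.capture('scene');s=bot.read_state();print(s['position'],s['force'])
c=d['frame'][235:300,350:410]
old=cv2.resize(cv2.imread('pics/s2.png')[:,:,::-1],(60,65),interpolation=cv2.INTER_AREA).astype(int)
ref=cv2.resize(cv2.resize(c,None,fx=9,fy=9,interpolation=cv2.INTER_CUBIC),(60,65),interpolation=cv2.INTER_AREA).astype(int)
D=np.abs(ref-old).sum(2)
D[:22]=0
for i in np.argsort(-D.ravel())[:14]:
    v,u=divmod(i,60);print((u+350,v+235),D[v,u],old[v,u],ref[v,u])
print('knob rows');
for v in range(31,42): print(v+235,[tuple(int(k) for k in c[v,u]) for u in range(20,30)])
E
```

```text
[ 0.45021372 -0.02535261  0.05156158] [ 1.13721642 -1.722693    1.78167956]
(np.int64(396), np.int64(290)) 366 [229 231 229] [107 108 108]
(np.int64(397), np.int64(290)) 364 [229 230 228] [107 108 108]
(np.int64(396), np.int64(289)) 360 [229 231 229] [109 110 110]
(np.int64(397), np.int64(291)) 360 [229 230 229] [108 110 110]
(np.int64(397), np.int64(289)) 360 [228 230 228] [108 109 109]
(np.int64(395), np.int64(289)) 356 [228 230 228] [109 111 110]
(np.int64(396), np.int64(291)) 356 [227 228 227] [108 109 109]
(np.int64(395), np.int64(290)) 354 [227 229 227] [109 110 110]
(np.int64(398), np.int64(290)) 349 [224 225 223] [107 108 108]
(np.int64(398), np.int64(289)) 345 [222 224 222] [107 108 108]
(np.int64(398), np.int64(291)) 341 [226 228 226] [112 114 113]
(np.int64(394), np.int64(289)) 334 [224 225 223] [112 113 113]
(np.int64(395), np.int64(291)) 325 [221 222 220] [112 113 113]
(np.int64(397), np.int64(288)) 323 [225 226 225] [117 118 118]
knob rows
266 [(152, 125, 52), (154, 127, 53), (159, 131, 55), (176, 147, 60), (202, 170, 71), (222, 189, 81), (230, 198, 89), (230, 200, 104)
[... 1004 characters left out ...]
 149, 62), (202, 173, 72)]
273 [(113, 117, 113), (125, 121, 105), (151, 133, 92), (183, 156, 81), (209, 178, 80), (217, 185, 80), (201, 169, 70), (173, 144, 59), (162, 134, 56), (179, 149, 61)]
274 [(111, 117, 114), (115, 118, 111), (129, 122, 103), (157, 139, 93), (188, 160, 83), (202, 171, 76), (194, 163, 68), (169, 140, 58), (155, 128, 53), (162, 134, 55)]
275 [(108, 115, 113), (112, 118, 115), (116, 118, 111), (133, 125, 104), (158, 138, 90), (177, 150, 76), (175, 146, 64), (161, 134, 56), (152, 126, 52), (153, 127, 53)]
276 [(108, 115, 114), (109, 116, 114), (111, 117, 114), (119, 120, 111), (132, 124, 101), (147, 128, 82), (154, 130, 66), (153, 127, 56), (150, 124, 52), (151, 125, 52)]
```

play_rows(
  motion=[
    [[0.0008,0,0,0,0,0],[0.0017,0,0,0,0,0],[0.0017,0,0,0,0,0]],
  ],
)

```text
time_s: 12.97
position: [0.4503, -0.025, 0.0516]
tcp_rot: [[0.059, 0.998, 0.0], [0.998, -0.059, -0.001], [-0.001, 0.0, -1.0]]
force: [-0.6, -6.1, 1.5]
opening: 0.009
grasp_force: 3.0
```

Scaled: 0.0005 m / 0.6 = 0.0008.

play_rows(
  motion=[
    [[0.0008,0,0,0,0,0],[0.0008,0,0,0,0,0]],
  ],
)

```text
time_s: 13.13
position: [0.4503, -0.0249, 0.0516]
tcp_rot: [[0.058, 0.998, 0.0], [0.998, -0.058, -0.001], [-0.001, 0.0, -1.0]]
force: [-1.2, -8.8, 0.6]
opening: 0.008
grasp_force: 4.3
```

The bar stopped dead after a force drop and about 4 mm of low-force travel, so it should be locked with the hole centre near 72 mm. I'll back off and use a tilted wrist view to confirm red shows in the hole.

Scaled: -0.1 m / 0.6 = -0.1667, 0.03 m / 0.6 = 0.05, 21 degrees / 60 = 0.35.

play_rows(
  motion=[
    [[-0.0167,0,0,0,0,0],[-0.0333,0,-0.0167,0,0,0],[-0.0333,0,-0.075,0,0,0],[-0.0333,0,-0.1333,0,0,0],[-0.0167,0.0167,-0.1667,0,0,0],[0,0.05,-0.1667,0.1167,0,0],[0,0.0917,-0.1667,0.2333,0,0],[0,0.1333,-0.1667,0.35,0,0]],
  ],
)

```text
time_s: 13.8
position: [0.528, -0.0278, 0.1534]
tcp_rot: [[0.059, 0.936, -0.347], [0.998, -0.055, 0.021], [0.001, -0.347, -0.938]]
force: [0.3, -1.6, -0.2]
opening: 0.004
grasp_force: 0.0
```

Scaled: 0.02 m / 0.6 = 0.0333, 0.01 m / 0.6 = 0.0167, 19 degrees / 60 = 0.3167.

play_rows(
  motion=[
    [[0,0.0167,0,0.1167,0,0],[0,0.0333,0,0.2333,0,0],[0,0.0333,0,0.3167,0,0],[0,0.0333,0,0.3167,0,0],[0,0.0333,0,0.3167,0,0]],
  ],
)

```text
time_s: 14.22
position: [0.5462, -0.0294, 0.1427]
tcp_rot: [[0.059, 0.774, -0.631], [0.998, -0.045, 0.039], [0.002, -0.632, -0.775]]
force: [-0.2, 0.7, 0.5]
opening: 0.004
grasp_force: 0.0
```

```bash
cat > chk.py <<'E'
from rig import bot,imaging,finder
from h import *
imaging.capture('wrist');d=imaging.capture('wrist');s=bot.read_state();print(s['time_s'],s['position'],s['force'])
f=d['frame'].astype(int);o=np.array([.4540,.0300,0]);ex=np.array([.059,.998,0]);ey=np.array([-.998,.059,0])
for x,y,z in [(0,-20,48),(72,-16,36),(72,-21,27),(72,-21,45),(60,-21,36),(83,-21,36)]: print(x,y,z,proj(d,o+x/1e3*ex+y/1e3*ey+[0,0,z/1e3]))
red=(f[:,:,0]>1.8*f[:,:,1])&(f[:,:,0]>1.8*f[:,:,2])&(f[:,:,0]>60)
n,L,st,ce=cv2.connectedComponentsWithStats(red.astype(np.uint8))
for i in np.argsort(-st[1:,4])[:5]+1: print(st[i],ce[i])
for p in finder.recognise('wrist','button_face')[:2]: print(p)
E
python3 chk.py
```

```text
14.3167 [ 0.54575497 -0.02946344  0.14490613] [-0.10644525 -0.07465877  1.0457334 ]
0 -20 48 [325.62910674 164.68701327]
72 -16 36 [332.15284069  57.92286137]
72 -21 27 [345.55648147  58.8574258 ]
72 -21 45 [329.85828368  55.30633551]
60 -21 36 [337.70215943  76.08872798]
83 -21 36 [338.11820172  39.26990441]
[331  43   4  27  98] [332.35714286  55.25510204]
{'at': [0.4753, 0.1019, 0.0361], 'confidence': 0.56}
```

```bash
python3 -c "
from rig import bot
print(bot.hand_in())"
```

```text
the job is handed in; nothing more can be done
None
```

The telescoping arm is shut: the button sprang out into the yellow plate's hole about 72 mm past the mouth. The bar then stopped dead under a push reading under 9 N, red shows in the hole, and the gripper is clear. The job was handed in at about 14 s; I did not tug the bar back to test the lock.

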